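Load the mortar specimens into their strength-test jigs

ROBOT

A 6-joint arm with a two-finger parallel gripper is mounted at the origin on a cart in front of the work surface, level with it; the furniture and walls round the work are solid. World frame = base frame: x ahead of the robot, y to its left, z up, the work surface at z = 0. Lengths are in m, angles in degrees, forces in N, time in s.
With the tool pointing down it reaches from about 0.35 to 0.875 m from the base axis. Payload 4.2 kg.
Tool frame: the origin (TCP) lies where the fingers leave the gripper's body, on its centre line; the fingertips stand 70 mm ahead of it and the grasp point (between the pads) lies 51 mm ahead of it; z points along the fingers, y is the direction in which the jaws open and shut (so a half turn about z gives the same grasp; the last joint's range is limited). The gripper opens to 87 mm and grips with 3 to 60 N. Pads are 19 mm wide; open, the fingers measure 117 mm over their backs; the gripper's body (75 mm by 190 mm) begins 51 mm behind the grasp point.
Start: joints at [-57.204, 22.042, 0.453, 0, -68.411, -14.817], TCP at [0.193, -0.594, 0.292] pointing down, gripper open.
Joint ranges: [-179.83, 179.83], [-69.29, 118.12], [-61.27, 80.66], [-181.25, 117.63], [-171.15, -9.14], [-177.46, 177.46]. Speed limits (degrees/s): [159.86, 159.86, 180, 180, 180, 180].

INTERFACE

Orientations are given as a 3x3 rotation matrix whose columns are the frame's x, y, z axes.
In Python, from station import sense, capture, camera_model, finish_job gives the robot as it stands.
- The arm moves only by the shell command python3 -m inch 'ROWS'. ROWS is JSON, a list of rows, each an object with "hand": the closure, from 0 (fully open) to 1 (shut); "slide": the shift along the world's x, y, z in cm, a list of three; "yaw": the turn about the world's z in rad. A call has 1 to 10 rows; each row is the pose to reach, as a shift and turn from the pose commanded when the call began; what a row does not reach only later rows make up. A row lasts 1/8 s, in which the tool goes at most 62.5 mm and 10.7 degrees, less where a joint would pass 70% of its speed; a pose out of reach is approached as far as the arm can. A call with a gripper value outside its range is refused whole. The fingers move at their own pace and stop on an object; the grip force is fixed at half the most. Time passes only in rows, so rows that repeat a pose let the fingers close. It gives the time, the measured TCP pose, the force and the opening at its end, in the units of the state.
- sense(): the state, without advancing time (a new reading comes with each control period).
- capture(name): name is "side" or "top"; returns the picture (384x512x3 uint8, blue, green, red); there is no depth.
- camera_model(name): a dict with "mtx" (3x3 intrinsics, pixels), "k1" (the pictures are not rectified: a ray, as slopes to the right and down, at radius r is drawn at 1 + k1 r^2 times it, then the intrinsics apply), "xyz" and "orientation" of the camera in the world. Camera axes: x right, y up, looking along -z (the intrinsics and any distortion apply to the point x, -y, -z); pixel columns grow to the right and rows downward; lengths in m; the calibration is good to about 2 mm. A picture is of the moment at which its call begins. camera_model takes no time and is no camera call.
- finish_job(): hands the job in, once; it reports no verdict.
The state is a dict: "time_s": time; "joints": joint angles; "joint_velocities": joint speeds; "effort": joint torques, N m; "tcp_pos": TCP position; "ee_rot": TCP orientation; "wrist_force": force on the tool from outside, world axes, zero at the start; "moment": the same for the moment, N m; "gripper_width": opening from 0.0 (shut) to 1.0 (fully open).
Only numpy, scipy, OpenCV 4.12 (cv2) and the standard library are available. Lean on these libraries where they do the work, as an engineer would, in place of code of your own. Each camera call takes 0.05 s, during which the arm holds its last target. There are 200 camera calls.

TASK

Set up the mortar specimens for strength testing in the three jigs at the right: lay the long prism lengthwise over both rollers of the bending jig, and stand the cube in the square seat and the cylinder in the round seat, each centred and the cube square with its jig. Then set the square bearing plate on the cube, square with it, and the round bearing plate on the cylinder, both centred with their studs up. Set everything down without dropping it or tipping it over, and leave the brass mould and the steel drum where they stand.

Things in the scene. Friction and masses are not known exactly. Their poses are not given: they have to be found in the camera images.
- prism: long grey mortar prism, 160 x 40 x 40 mm, 0.54 kg, loose, lying flat on the worktop to the left of the balance, crosswise to the robot (the balance stands ahead of the robot between the specimens and the jigs: its glass case, from x = 0.51 m back and from y = -0.08 to 0.18 m, is 0.30 m tall; its front panel, from x = 0.40 m, is only 0.07 m tall); origin at the centre of its underside, x along its length, z up
- cube: grey mortar cube, 50 mm, 0.26 kg, loose; origin at the centre of its underside, x and y square to its side faces, z up
- cylinder: upright round grey mortar cylinder, 48 mm diameter, 60 mm tall, 0.23 kg, loose, standing on end; origin at the centre of its underside, z up
- square_plate: loose square steel bearing plate, 50 x 50 x 14 mm, with a round upright stud on its middle (22 mm diameter, 24 mm high, top 38 mm above the underside; grip it by the stud, above its narrower neck: the full-diameter part is 24 to 38 mm above the underside), 0.30 kg; origin at the centre of its underside, x and y square to its edges, z up
- round_plate: loose round steel bearing plate, 50 mm diameter, 14 mm thick, with the same stud (22 mm diameter, 24 mm high, top 38 mm above the underside), 0.22 kg; origin at the centre of its underside, z up
- bending_jig: bending jig, fixed: steel base 170 x 80 x 12 mm with two dark saddles 100 mm apart (centre to centre; 76 mm clear between them), each with a cross roller whose top is 38 mm above the worktop and a guide cheek at either end (58 mm between the cheeks, their tops 46 mm above the worktop). The prism lies lengthwise over both rollers, between the cheeks. Origin on the worktop under the jig's middle, x along its length (across the rollers), z up
- cube_jig: cube jig, fixed: square steel base 104 mm wide with a dark square platen whose face is 32 mm above the worktop, framed by four locating bars 6 mm high with 66 mm between opposite bars. Origin on the worktop under the platen's middle, x and y square to the bars, z up
- cylinder_jig: cylinder jig, fixed: round steel base of 112 mm diameter with a dark round cup seat; the cup's floor is 32 mm above the worktop, its bore 64 mm, its rim 6 mm higher than the floor. Origin on the worktop under the cup's middle, z up
- steel_drum: bystander: solid dark steel drum, 49 mm diameter, 37 mm tall, beside the specimens at the left, loose; origin at the centre of its underside
- mould: bystander: brass mould with a flange and three pins, 62 x 62 x 60 mm, behind the jigs at the right, loose; origin at the centre of its underside
Things that resemble listed ones, but are neither listed nor needed, are in the scene too. Leave any orange look-alike of the round_plate alone.

How it is judged (in metres and radians):
At the end, for the whole second after the job is handed in: Prism over both rollers, centred within 12 mm along and 11 mm across, parallel within 0.17 rad; cube (12 mm, 0.3 rad) and cylinder (11 mm) centred flat in their seats; square plate (0.3 rad) on the cube, round plate on the cylinder, centred within 10 mm; all level within 0.06 rad, at rest, released (x of prism in the frame of bending_jig between -0.012 and 0.012 m and y of prism in the frame of bending_jig between -0.011 and 0.011 m and z of prism in the frame of bending_jig between 0.034 and 0.042 m and angle between the x axis of prism and the x axis of bending_jig, either way round below 0.17 rad and z of cube in the frame of cube_jig between 0.029 and 0.035 m and horizontal distance between cube and cube_jig below 0.012 m and (angle between the x axis of cube and the x axis of cube_jig, either way round below 0.3 rad or angle between the x axis of cube and the y axis of cube_jig, either way round below 0.3 rad) and z of cylinder in the frame of cylinder_jig between 0.029 and 0.035 m and horizontal distance between cylinder and cylinder_jig below 0.011 m and z of square_plate in the frame of cube between 0.047 and 0.053 m and horizontal distance between square_plate and cube below 0.01 m and (angle between the x axis of square_plate and the x axis of cube, either way round below 0.3 rad or angle between the x axis of square_plate and the y axis of cube, either way round below 0.3 rad) and z of round_plate in the frame of cylinder between 0.057 and 0.063 m and horizontal distance between round_plate and cylinder below 0.01 m and angle between each of prism, cube, cylinder, square_plate, round_plate's own z axis and vertical below 0.06 rad and linear speed of each of prism, cube, cylinder, square_plate, round_plate below 0.02 m/s and angular speed of each of prism, cube, cylinder, square_plate, round_plate below 0.2 rad/s and contact force between each of prism, cube, cylinder, square_plate, round_plate and the fingers below 0.1 N); the robot touches nothing.
It fails at once if a specimen or bearing plate is tipped over (leans more than 40 degrees) (angle between any of prism, cube, cylinder, square_plate, round_plate's own z axis and vertical above 0.7 rad).
It fails at once if a specimen or bearing plate is dropped (falls free at over 0.5 m/s, that is from more than about 13 mm) ((contact force between prism and anything else below 0.05 N and linear speed of prism above 0.5 m/s) or (contact force between cube and anything else below 0.05 N and linear speed of cube above 0.5 m/s) or (contact force between cylinder and anything else below 0.05 N and linear speed of cylinder above 0.5 m/s) or (contact force between square_plate and anything else below 0.05 N and linear speed of square_plate above 0.5 m/s) or (contact force between round_plate and anything else below 0.05 N and linear speed of round_plate above 0.5 m/s)).
It fails at once if the steel drum is shifted by more than 25 mm (distance of steel_drum from where it was at the start of the episode above 0.025 m).
It fails at once if the brass mould is shifted by more than 25 mm (distance of mould from where it was at the start of the episode above 0.025 m).
It also fails if it takes over 141 s, if anything falls off the work surface, if the arm or the gripper's body presses on something with over 40 N, if the wrist force passes 120 N, or if a joint passes its speed limit or range.

## Working session

There is one attempt and no reset: what is moved stays moved. The work goes in short steps, Python scripts to look and compute and a shell command to move; the robot and the scene stay as the last step left them, time stands still between calls to the robot, and variables do not carry over. Pictures are saved under pics/ and viewed, about 12 in all and at most 16, crops included, and the job is handed in when it is done.

```bash
ls; mkdir -p pics; cat > h.py <<'E'
import numpy as np, cv2
from station import sense, capture, camera_model
def ray(cam,u,v):
    m=camera_model(cam); K=np.array(m["mtx"],float); R=np.array(m["orientation"],float)
    p=cv2.undistortPoints(np.array([[[u,v]]],float),K,np.array([m["k1"],0,0,0,0],float))[0,0] if False else None
    d=np.array([(u-K[0,2])/K[0,0],(v-K[1,2])/K[1,1]]); s=d.copy()
    for _ in range(30): s=d/(1+m["k1"]*(s@s))
    return np.array(m["xyz"],float), R@np.array([s[0],-s[1],-1.])
def onz(cam,u,v,z):
    o,d=ray(cam,u,v); return o+d*(z-o[2])/d[2]
def proj(cam,P):
    m=camera_model(cam); K=np.array(m["mtx"],float); R=np.array(m["orientation"],float)
    c=R.T@(np.array(P,float)-np.array(m["xyz"],float)); s=np.array([c[0],-c[1]])/-c[2]
    s=s*(1+m["k1"]*(s@s)); return K[0,0]*s[0]+K[0,2],K[1,1]*s[1]+K[1,2]
E
python3 - <<'E'
from h import *
for n in("top","side"):
    im=capture(n); cv2.imwrite(f"pics/{n}0.png",im); cv2.imwrite(f"pics/{n}0b.png",cv2.resize(im,(800,600),interpolation=cv2.INTER_CUBIC)); print(n,camera_model(n))
print(sense())
E
```

```text
pics
top {'mtx': array([[380.88510342,   0.        , 251.14785787],
       [  0.        , 380.88510342, 193.8533237 ],
       [  0.        ,   0.        ,   1.        ]]), 'k1': -0.12637562857991186, 'xyz': array([0.35868873, 0.16185471, 1.69743241]), 'orientation': array([[ 0.01776469,  0.9952676 , -0.09553442],
       [-0.99976599,  0.01650236, -0.01398732],
       [-0.01234459,  0.09576055,  0.99532785]])}
side {'mtx': array([[428.89498467,   0.        , 255.32356067],
       [  0.        , 428.89498467, 193.40275788],
       [  0.        ,   0.        ,   1.        ]]), 'k1': -0.06855137052324546, 'xyz': array([0.03657896, 1.35051502, 0.96346406]), 'orientation': array([[-9.24390436e-01,  2.23268627e-01, -3.09278908e-01],
       [-3.81447103e-01, -5.39668496e-01,  7.50503845e-01],
       [ 6.55879620e-04,  8.11732120e-01,  5.84029567e-01]])}
{'time_s': 0.1, 'joints': array([-5.72034941e+01,  2.20876338e+01,  3.89099356e-01, -2.49413195e-02,
       -6.84106358e+01, -1.48162222e+01]), 'joint_velocities': array([ 0.08515182, -0.08294099,  0.15298166,  0.07343191, -0.0085149 ,
        0.09335329]), 'effort': array([-8.87789356e-04, -3.91688991e+01,  1.87935019e+01,  4.23180833e+00,
        1.35009759e-02, -7.44630597e-05]), 'tcp_pos': array([ 0.19283305, -0.59410212,  0.29126654]), 'ee_rot': array([[-9.51212314e-01, -3.08536311e-01, -6.91795543e-04],
       [-3.08537071e-01,  9.51210576e-01,  1.82087960e-03],
       [ 9.62357642e-05,  1.94548766e-03, -9.99998103e-01]]), 'wrist_force': array([-0.29185956,  0.29394756, -0.19482002]), 'moment': array([-0.00194509, -0.02914539, -0.0320485 ]), 'gripper_width': 0.994458757837283}
```

View pics/top0b.png

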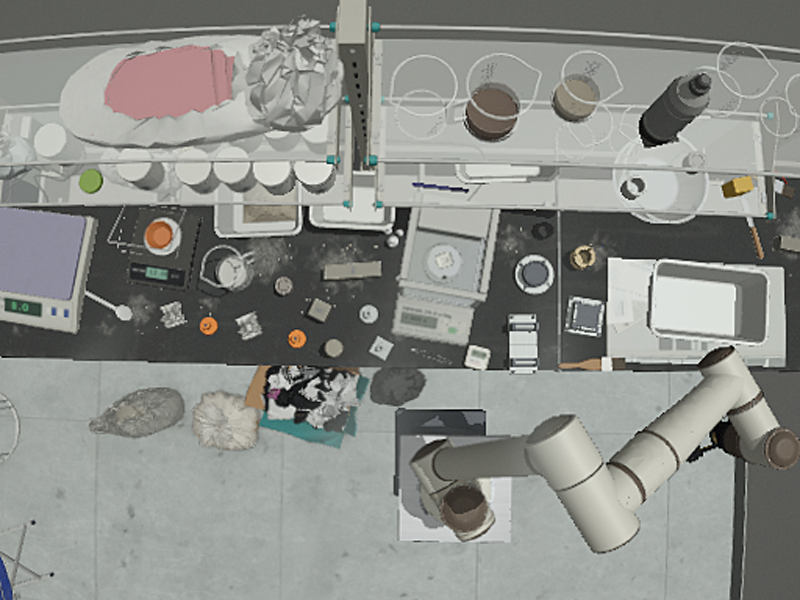

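View pics/side0b.png

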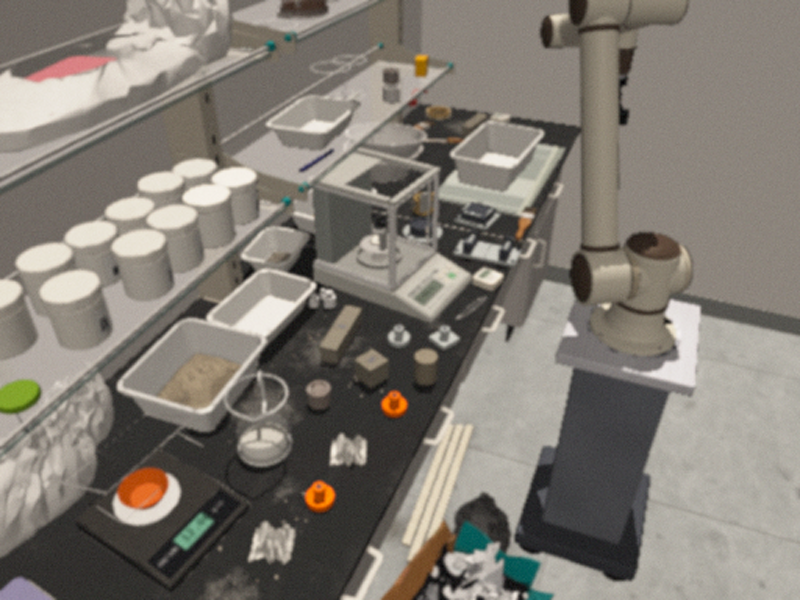

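Viewed 2 of 12 pictures. In the 800x600 top view:
- Specimens: prism (352,271), cube (319,310), and cylinder or drum candidates (333,348) and (283,285). The side view shows the tall light one at (426,367) and the short dark one at (318,395), so the cylinder is (333,348).
- Plates: square plate (380,347). Round plate is steel (368,313), with orange look-alikes at (297,339) and (209,325).
- Jigs: bending (522,343), cube (585,315), cylinder (534,273), with the mould at (583,257).

Next, one close crop of both areas.

```bash
python3 - <<'E'
from h import *
t=cv2.imread("pics/top0.png"); 
def crop(im,x,y,w,h,W,H): return cv2.resize(im[y:y+h,x:x+w],(W,H),interpolation=cv2.INTER_CUBIC)
# left: x170-260,y160-240 ; right: x315-395 y150-240
a=crop(t,172,163,84,72,420,360); b=crop(t,318,155,76,72,380,360)
out=np.hstack([a,b]); cv2.imwrite("pics/crop1.png",out)
for n,u,v,z in [("prism",352,271,.04),("cube",319,310,.05),("cyl",333,348,.06),("drum",283,285,.037),("rp",368,313,.03),("sp",380,347,.03),("bend",522,343,.03),("cj",585,315,.032),("cyj",534,273,.035),("mould",583,257,.06)]:
    print(n,onz("top",u*.64,v*.64,z).round(3))
E
```

```text
prism [0.606 0.301 0.04 ]
cube [0.494 0.389 0.05 ]
cyl [0.388 0.346 0.06 ]
drum [0.564 0.496 0.037]
rp [0.489 0.253 0.03 ]
sp [0.394 0.218 0.03 ]
bend [ 0.412 -0.181  0.03 ]
cj [ 0.493 -0.361  0.032]
cyj [ 0.61  -0.214  0.035]
mould [ 0.654 -0.349  0.06 ]
```

View pics/crop1.png

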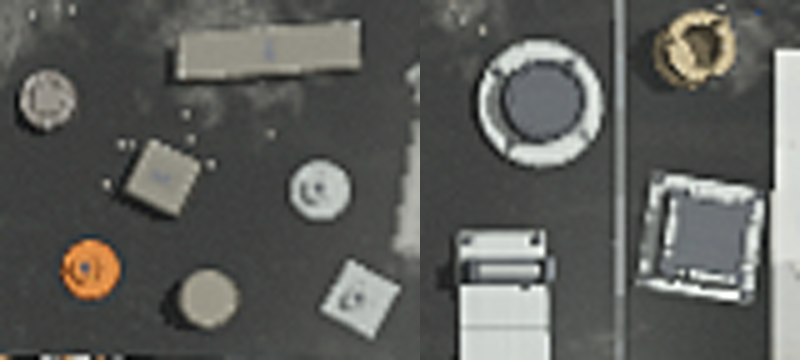

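Crop (picture 3) confirms the choice: prism at (268,48), cube (162,178), cylinder (207,298), drum (47,98, pinkish dark), steel round plate (320,190), square plate (360,298). The orange look-alike is at (92,268), and the jigs are in the right half. Next I measure by contours.

```bash
cat > meas.py <<'E'
from h import *
S=4
def blob(cam,im,u,v,r,thr,fill=True,hi=256):
    """contour (native px) of the bright blob nearest (u,v)"""
    x0,y0=int(u-r),int(v-r); c=im[max(y0,0):y0+2*r,x0:x0+2*r]
    g=cv2.resize(cv2.cvtColor(c,cv2.COLOR_BGR2GRAY),None,fx=S,fy=S,interpolation=cv2.INTER_CUBIC)
    m=((g>thr)&(g<hi)).astype(np.uint8)
    m=cv2.morphologyEx(m,cv2.MORPH_OPEN,np.ones((7,7),np.uint8))
    cs,_=cv2.findContours(m,cv2.RETR_EXTERNAL,cv2.CHAIN_APPROX_NONE)
    cs=[k for k in cs if cv2.contourArea(k)>300]
    k=max(cs,key=lambda k:cv2.pointPolygonTest(k,(float((u-x0)*S),float((v-y0)*S)),True))
    return (k[:,0,:]+.5)/S-.5+[x0,max(y0,0)]
def world(cam,k,z): return np.array([onz(cam,a,b,z)[:2] for a,b in k])
def rect(w):
    (cx,cy),(a,b),t=cv2.minAreaRect((w*1000).astype(np.float32))
    if a<b: a,b,t=b,a,t+90
    return f"c=({cx/1000:.4f},{cy/1000:.4f}) size {a:.1f}x{b:.1f} long-axis {(t+90)%180-90:.1f}deg"
E
python3 - <<'E'
from meas import *
im=cv2.imread("pics/top0.png"); dbg=cv2.resize(im,None,fx=S,fy=S,interpolation=cv2.INTER_CUBIC)
L=lambda x,y:(172+x/5,163+y/5); R=lambda x,y:(318+(x-420)/5,155+y/5)
g=cv2.cvtColor(im,cv2.COLOR_BGR2GRAY)
for n,(u,v),z,thr,r in [("prism",L(268,48),.04,110,28),("cube",L(162,178),.05,110,14),("cyl",L(207,298),.06,110,12),("rp",L(320,190),.014,120,11),("sp",L(360,298),.014,120,12),("cyj",R(540,100),.032,130,17),("cj",R(710,235),.032,130,17),("bend",(522*.64,343*.64),.012,130,28)]:
    k=blob("top",im,u,v,r,thr); w=world("top",k,z)
    print(n,"gray",g[int(v),int(u)],rect(w),"circ",cv2.minEnclosingCircle((w*1000).astype(np.float32)))
    cv2.polylines(dbg,[np.round((k+.5)*S).astype(int)],True,(0,0,255),1)
a=dbg[640:960,172*S:256*S]; b=dbg[600:960,316*S:396*S]
a=cv2.copyMakeBorder(a,0,40,0,0,cv2.BORDER_CONSTANT)
cv2.imwrite("pics/crop2.png",np.hstack([a,b])); print(np.hstack([a,b]).shape)
E
```

```text
prism gray 133 c=(0.6119,0.3015) size 161.4x45.8 long-axis -85.2deg circ ((610.919189453125, 301.4527587890625), 82.91056823730469)
cube gray 127 c=(0.4962,0.3886) size 50.7x50.3 long-axis 64.9deg circ ((495.8905944824219, 389.01751708984375), 33.2400016784668)
cyl gray 150 c=(0.3905,0.3452) size 46.3x45.4 long-axis 1.4deg circ ((390.9765319824219, 345.2239074707031), 24.299179077148438)
rp gray 152 c=(0.4895,0.2539) size 51.1x50.1 long-axis -89.0deg circ ((488.92535400390625, 254.0142822265625), 26.484477996826172)
sp gray 131 c=(0.3939,0.2166) size 53.3x52.4 long-axis 61.9deg circ ((393.843017578125, 215.91717529296875), 34.54298400878906)
cyj gray 111 c=(0.6531,-0.2086) size 68.3x23.0 long-axis -78.5deg circ ((647.2782592773438, -209.8030548095703), 34.17416763305664)
cj gray 114 c=(0.5342,-0.3585) size 94.5x28.3 long-axis -85.3deg circ ((525.82177734375, -359.1715087890625), 47.54261779785156)
bend gray 213 c=(0.4086,-0.1862) size 80.2x77.6 long-axis -89.3deg circ ((409.1815490722656, -185.7825927734375), 53.660221099853516)
(360, 656, 3)
```

View pics/crop2.png

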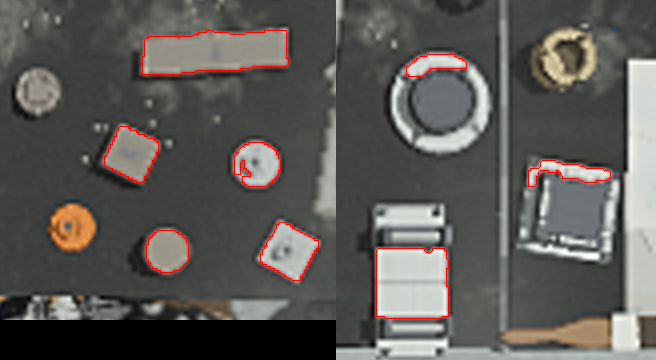

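Picture 4: contours sit well on all loose parts (the prism's includes its near side face) and on the bending jig's middle. The two right-hand seats need a grey-range mask, which I do from the saved picture while the first move starts towards the cylinder.

```bash
python3 - <<'E'
from meas import *
im=cv2.imread("pics/top0.png"); g=cv2.cvtColor(im,cv2.COLOR_BGR2GRAY)
for n,(u,v),z in [("cyj",(342,175),.032),("cj",(376,202),.032)]:
    for hi in (135,150):
        k=blob("top",im,u,v,17,88,hi=hi); w=world("top",k,z); print(n,hi,rect(w),cv2.minEnclosingCircle((w*1000).astype(np.float32)))
print(g[155+20,318:366]); print(g[203,358:394])
for thr in(60,75,90):
    for n,(u,v),z in [("cyj base",(342,175),.02),("cj base",(376,202),.02)]:
        k=blob("top",im,u,v,17,thr); w=world("top",k,z); print(n,thr,rect(w))
E
python3 -m inch '[{"hand":0,"slide":[6,6,-2],"yaw":0},{"hand":0,"slide":[11,11,-4],"yaw":0},{"hand":0,"slide":[15,16,-5],"yaw":0},{"hand":0,"slide":[19,21,-5],"yaw":0},{"hand":0,"slide":[21,27,-5],"yaw":0},{"hand":0,"slide":[21,33,-5],"yaw":0},{"hand":0,"slide":[20.5,39,-5],"yaw":0},{"hand":0,"slide":[20,45,-5],"yaw":0},{"hand":0,"slide":[20,51,-5],"yaw":0},{"hand":0,"slide":[20,57,-5],"yaw":0}]'
```

```text
cyj 135 c=(0.6104,-0.2163) size 64.3x59.4 long-axis -89.0deg ((611.3616943359375, -216.6717071533203), 32.89313888549805)
cyj 150 c=(0.6104,-0.2163) size 64.3x59.4 long-axis -89.0deg ((611.3616943359375, -216.6717071533203), 32.89313888549805)
cj 135 c=(0.4898,-0.3634) size 76.4x73.6 long-axis -10.8deg ((490.9438781738281, -363.57757568359375), 50.39203643798828)
cj 150 c=(0.4915,-0.3638) size 77.3x75.8 long-axis -8.7deg ((493.0032043457031, -362.616943359375), 50.98637008666992)
[ 66  65  64  64  65  67  64  67  67  67  35  61 221 138 112 100  33 102
  96 111 110 111 112 111 111 110 110 112 111 110 112 102  52 161 230 211
 124  59  54 145 158  58  68  69  71  69  70  69]
[158  61  73  65 100 121 125  84  42 228 161 111 114 114 115 112 114 113
 113 114 114 114 115 114  80 175 238 188  36  38 186 222 219 217 217 216]
time_s: 1.35
tcp_pos: [0.3925, -0.0451, 0.2423]
ee_rot: [[-0.951, -0.308, 0.0], [-0.308, 0.951, 0.0], [-0.0, 0.0, -1.0]]
wrist_force: [1.5, 0.5, -0.0]
gripper_width: 0.999Traceback (most recent call last):
  File "<stdin>", line 9, in <module>
  File "meas.py", line 13, in world
    def world(cam,k,z): return np.array([onz(cam,a,b,z)[:2] for a,b in k])
                                         ~~~^^^^^^^^^^^
  File "h.py", line 10, in onz
    o,d=ray(cam,u,v); return o+d*(z-o[2])/d[2]
        ~~~^^^^^^^^^
  File "h.py", line 4, in ray
    m=camera_model(cam); K=np.array(m["mtx"],float); R=np.array(m["orientation"],float)
ValueError: time passes only in moves, steps and waits
```

```bash
python3 -m inch '[{"hand":0,"slide":[0,6,0],"yaw":0},{"hand":0,"slide":[0,12,0],"yaw":0},{"hand":0,"slide":[0,18,0],"yaw":0},{"hand":0,"slide":[0,24,0],"yaw":0},{"hand":0,"slide":[-0.2,30,0],"yaw":0},{"hand":0,"slide":[-0.2,35,-3],"yaw":0},{"hand":0,"slide":[-0.2,36.9,-6],"yaw":0},{"hand":0,"slide":[-0.2,36.9,-8],"yaw":0},{"hand":0,"slide":[-0.2,36.9,-8],"yaw":0}]'
python3 - <<'E'
from meas import *
t=capture("top"); s=capture("side"); cv2.imwrite("pics/t1.png",t); cv2.imwrite("pics/s1.png",s)
a=cv2.resize(t[160:250,180:270],(400,400)); b=cv2.resize(s[170:300,200:330],(400,400)); cv2.imwrite("pics/v1.png",np.hstack([a,b]))
im=cv2.imread("pics/top0.png"); g=cv2.resize(cv2.cvtColor(im[185:220,358:394],cv2.COLOR_BGR2GRAY),None,fx=4,fy=4,interpolation=cv2.INTER_CUBIC)
m=cv2.morphologyEx(((g>95)&(g<130)).astype(np.uint8),cv2.MORPH_OPEN,np.ones((25,25),np.uint8))
k=max(cv2.findContours(m,0,1)[0],key=cv2.contourArea)[:,0]; k=(k+.5)/4-.5+[358,185]
print(rect(world("top",k,.032)), sense()["tcp_pos"])
E
```

```text
time_s: 2.48
tcp_pos: [0.3902, 0.3213, 0.1604]
ee_rot: [[-0.951, -0.309, -0.003], [-0.309, 0.951, -0.004], [0.004, -0.003, -1.0]]
wrist_force: [0.2, -0.4, -0.5]
gripper_width: 1.0
c=(0.4922,-0.3649) size 56.6x55.7 long-axis -0.6deg [0.3912417  0.32214357 0.16265951]
```

View pics/v1.png

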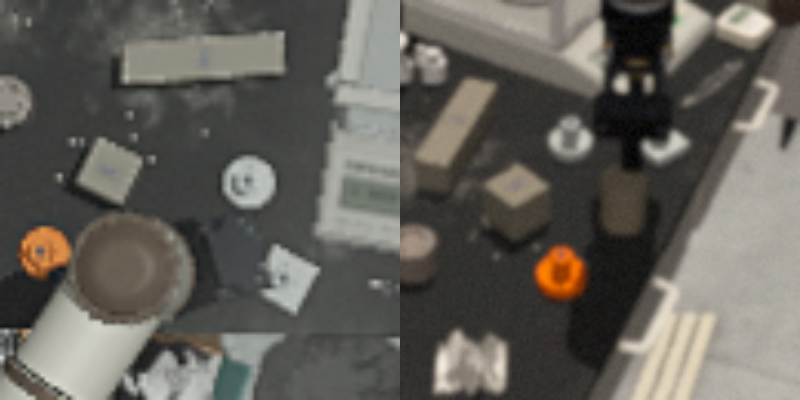

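Picture 5: the gripper is about 2 cm short of the cylinder (y 0.322), with fingers above it and nothing disturbed. I'll correct, descend and grip.

```bash
python3 -m inch '[{"hand":0,"slide":[0,2.3,0],"yaw":0},{"hand":0,"slide":[0,2.3,-4],"yaw":0},{"hand":0,"slide":[0,2.3,-7.5],"yaw":0},{"hand":0,"slide":[0,2.3,-7.5],"yaw":0},{"hand":1,"slide":[0,2.3,-7.5],"yaw":0},{"hand":1,"slide":[0,2.3,-7.5],"yaw":0},{"hand":1,"slide":[0,2.3,-7.5],"yaw":0},{"hand":1,"slide":[0,2.3,-7.5],"yaw":0},{"hand":1,"slide":[0,2.3,-7.5],"yaw":0},{"hand":1,"slide":[0,2.3,-7.5],"yaw":0}]'
```

```text
time_s: 3.82
tcp_pos: [0.3912, 0.3455, 0.0877]
ee_rot: [[-0.951, -0.309, 0.001], [-0.309, 0.951, 0.001], [-0.001, 0.001, -1.0]]
wrist_force: [-1.6, 1.4, 2.8]
gripper_width: 0.548
```

```bash
python3 -m inch '[{"hand":1,"slide":[0,0,2],"yaw":0},{"hand":1,"slide":[0,0,7],"yaw":0},{"hand":1,"slide":[0,-3,12],"yaw":0},{"hand":1,"slide":[0,-8,14],"yaw":0},{"hand":1,"slide":[0,-14,14],"yaw":0},{"hand":1,"slide":[0,-20,14],"yaw":0},{"hand":1,"slide":[0,-26,14],"yaw":0},{"hand":1,"slide":[0,-32,14],"yaw":0},{"hand":1,"slide":[0,-38,14],"yaw":0},{"hand":1,"slide":[0,-44,14],"yaw":0}]'
```

```text
time_s: 5.08
tcp_pos: [0.39, -0.0967, 0.2268]
ee_rot: [[-0.951, -0.309, -0.001], [-0.309, 0.951, 0.0], [0.001, 0.001, -1.0]]
wrist_force: [0.9, 0.6, -2.5]
gripper_width: 0.543
```

```bash
python3 -m inch '[{"hand":1,"slide":[0,-6,0],"yaw":0},{"hand":1,"slide":[0,-12,0],"yaw":0},{"hand":1,"slide":[5,-13,0],"yaw":0},{"hand":1,"slide":[10,-13,0],"yaw":0},{"hand":1,"slide":[16,-13,0],"yaw":0},{"hand":1,"slide":[21.5,-13,0],"yaw":0},{"hand":1,"slide":[21.5,-13,0],"yaw":0},{"hand":1,"slide":[21.5,-13,0],"yaw":0}]'
```

```text
time_s: 6.08
tcp_pos: [0.6048, -0.2246, 0.2254]
ee_rot: [[-0.951, -0.308, -0.004], [-0.308, 0.951, 0.001], [0.004, 0.002, -1.0]]
wrist_force: [0.4, -0.1, -2.7]
gripper_width: 0.548
```

```bash
python3 -m inch '[{"hand":1,"slide":[0.5,0.8,-3],"yaw":0},{"hand":1,"slide":[0.5,0.8,-7],"yaw":0},{"hand":1,"slide":[0.5,0.8,-9],"yaw":0},{"hand":1,"slide":[0.5,0.8,-9.8],"yaw":0},{"hand":1,"slide":[0.5,0.8,-9.8],"yaw":0}]'
python3 - <<'E'
from meas import *
t=capture("top"); s=capture("side"); cv2.imwrite("pics/t2.png",t); cv2.imwrite("pics/s2.png",s)
a=cv2.resize(t[150:230,320:400],(400,400)); u,v=map(int,proj("side",(.61,-.216,.06))); b=cv2.resize(s[v-40:v+40,u-40:u+40],(400,400)); cv2.imwrite("pics/v2.png",np.hstack([a,b]))
print(sense()["tcp_pos"],sense()["wrist_force"])
E
```

```text
time_s: 6.7
tcp_pos: [0.6104, -0.217, 0.1296]
ee_rot: [[-0.951, -0.308, -0.0], [-0.308, 0.951, -0.0], [0.0, 0.0, -1.0]]
wrist_force: [-0.1, 0.3, -2.9]
gripper_width: 0.551
[ 0.61142839 -0.21711671  0.13075765] [ 0.50389152 -0.24277487 -2.90524273]
```

View pics/v2.png

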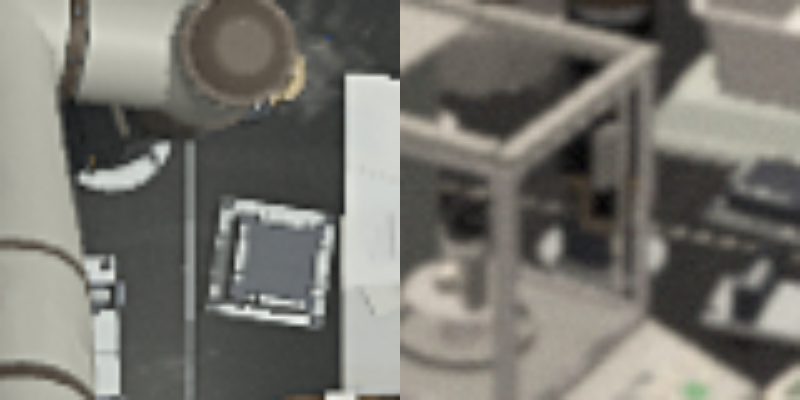

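Picture 6: the arm hides the seat and the grip looks sound, with the mould at (290,80) untouched. I'll lower onto the seat and release.

```bash
python3 -m inch '[{"hand":1,"slide":[-0.05,0.05,-0.5],"yaw":0},{"hand":1,"slide":[-0.05,0.05,-0.9],"yaw":0},{"hand":1,"slide":[-0.05,0.05,-1.1],"yaw":0},{"hand":1,"slide":[-0.05,0.05,-1.15],"yaw":0},{"hand":1,"slide":[-0.05,0.05,-1.15],"yaw":0}]'
```

```text
time_s: 7.42
tcp_pos: [0.6106, -0.2163, 0.1197]
ee_rot: [[-0.951, -0.309, 0.0], [-0.309, 0.951, -0.0], [-0.0, -0.001, -1.0]]
wrist_force: [-2.8, 2.5, 6.5]
gripper_width: 0.55
```

```bash
python3 -m inch '[{"hand":0,"slide":[0,0,0],"yaw":0},{"hand":0,"slide":[0,0,0],"yaw":0},{"hand":0,"slide":[0,0,0],"yaw":0},{"hand":0,"slide":[0,0,3],"yaw":0},{"hand":0,"slide":[0,0,8],"yaw":0},{"hand":0,"slide":[0,0,12],"yaw":0},{"hand":0,"slide":[-6,0,13],"yaw":0},{"hand":0,"slide":[-12,0,13],"yaw":0},{"hand":0,"slide":[-18,0,13],"yaw":0},{"hand":0,"slide":[-22,5,13],"yaw":0}]'
python3 - <<'E'
from meas import *
t=capture("top"); cv2.imwrite("pics/t3.png",t); cv2.imwrite("pics/v3.png",cv2.resize(t[150:240,310:400],(540,540)))
g=cv2.cvtColor(t,cv2.COLOR_BGR2GRAY); u,v=proj("top",(.61,-.216,.092)); print(u,v,g[int(v),int(u)-14:int(u)+15]); print(sense()["tcp_pos"])
E
```

```text
time_s: 8.68
tcp_pos: [0.3892, -0.1687, 0.2476]
ee_rot: [[-0.953, -0.304, 0.0], [-0.304, 0.953, -0.0], [0.0, -0.0, -1.0]]
wrist_force: [0.6, 0.9, 2.0]
gripper_width: 1.0
345.0933331372659 172.78841816280408 [221 129 111  67  44  47  51  52  43 157 176 168 168 168 170 171 171 171
 171 165 173 225 209  55  61  50 139 148  57]
[ 0.3829794  -0.16466151  0.2464884 ]
```

View pics/v3.png

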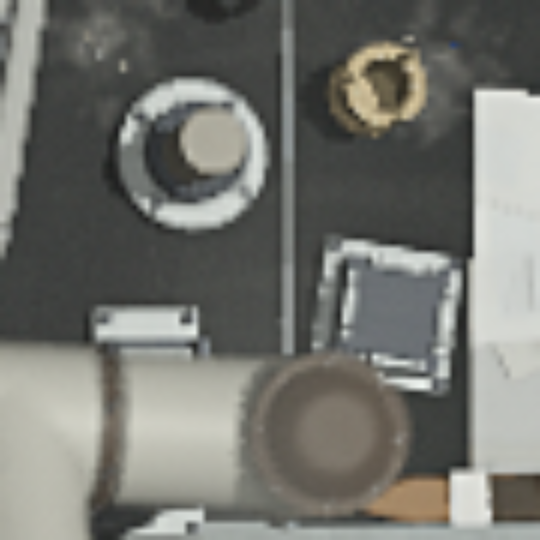

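Picture 7: the cylinder stands upright in the cup, top at (212,142) and cup middle about (192,150), consistent with parallax. I'll measure its centre while heading for the cube.

```bash
python3 - <<'E'
from meas import *
import meas
t=cv2.imread("pics/t3.png"); cm=__import__("station")
g=cv2.cvtColor(t,cv2.COLOR_BGR2GRAY)[160:190,325:365]; g=cv2.resize(g,None,fx=4,fy=4,interpolation=cv2.INTER_CUBIC)
m=cv2.morphologyEx(((g>140)&(g<190)).astype(np.uint8),cv2.MORPH_OPEN,cv2.getStructuringElement(cv2.MORPH_ELLIPSE,(25,25)))
k=max(cv2.findContours(m,0,1)[0],key=cv2.contourArea)[:,0]; k=(k+.5)/4-.5+[325,160]
print(rect(world("top",k,.092)))
g=cv2.cvtColor(t,cv2.COLOR_BGR2GRAY)[155:195,322:362]; g=cv2.resize(g,None,fx=4,fy=4,interpolation=cv2.INTER_CUBIC)
for thr in (100,):
    m=cv2.morphologyEx((g>thr).astype(np.uint8),cv2.MORPH_CLOSE,np.ones((15,15),np.uint8)); m=cv2.morphologyEx(m,cv2.MORPH_OPEN,np.ones((21,21),np.uint8))
    k=max(cv2.findContours(m,0,1)[0],key=cv2.contourArea)[:,0]; k=(k+.5)/4-.5+[322,155]; print("base", k.min(0),k.max(0), rect(world("top",k,.015)))
E
python3 -m inch '[{"hand":0,"slide":[0,6,0],"yaw":0.15},{"hand":0,"slide":[0,12,0],"yaw":0.3},{"hand":0,"slide":[0,18,0],"yaw":0.45},{"hand":0,"slide":[0,24,0],"yaw":0.6},{"hand":0,"slide":[0,30,0],"yaw":0.75},{"hand":0,"slide":[0,36,0],"yaw":0.82},{"hand":0,"slide":[2,41,0],"yaw":0.82},{"hand":0,"slide":[5,46,0],"yaw":0.82},{"hand":0,"slide":[8,51,0],"yaw":0.82},{"hand":0,"slide":[11,55.4,0],"yaw":0.82}]'
```

```text
c=(0.6097,-0.2183) size 45.5x43.4 long-axis 89.5deg
base [333.375 162.625] [358.375 186.875] c=(0.6238,-0.2428) size 115.7x102.9 long-axis 27.6deg
time_s: 9.98
tcp_pos: [0.5023, 0.3884, 0.2474]
ee_rot: [[-0.422, -0.906, 0.0], [-0.906, 0.422, -0.0], [0.0, -0.0, -1.0]]
wrist_force: [-0.2, 0.9, -0.0]
gripper_width: 0.999
```

```bash
python3 -m inch '[{"hand":0,"slide":[-0.6,0,-5],"yaw":0},{"hand":0,"slide":[-0.6,0,-10],"yaw":0},{"hand":0,"slide":[-0.6,0,-14],"yaw":0},{"hand":0,"slide":[-0.6,0,-16.8],"yaw":0},{"hand":0,"slide":[-0.6,0,-16.8],"yaw":0},{"hand":1,"slide":[-0.6,0,-16.8],"yaw":0},{"hand":1,"slide":[-0.6,0,-16.8],"yaw":0},{"hand":1,"slide":[-0.6,0,-16.8],"yaw":0},{"hand":1,"slide":[-0.6,0,-16.8],"yaw":0},{"hand":1,"slide":[-0.6,0,-16.8],"yaw":0}]'
```

```text
time_s: 11.22
tcp_pos: [0.4955, 0.3865, 0.0802]
ee_rot: [[-0.423, -0.906, 0.0], [-0.906, 0.423, 0.0], [-0.001, -0.0, -1.0]]
wrist_force: [-0.3, 0.1, 1.7]
gripper_width: 0.577
```

```bash
python3 -m inch '[{"hand":1,"slide":[0,0,2],"yaw":0},{"hand":1,"slide":[-1,0,7],"yaw":0},{"hand":1,"slide":[-4,-3,12],"yaw":0},{"hand":1,"slide":[-7,-7,14],"yaw":0.05},{"hand":1,"slide":[-10,-12,14],"yaw":0.1},{"hand":1,"slide":[-10.8,-17.5,14],"yaw":0.15},{"hand":1,"slide":[-10.8,-23,14],"yaw":0.2},{"hand":1,"slide":[-10.8,-29,14],"yaw":0.25},{"hand":1,"slide":[-10.8,-35,14],"yaw":0.29},{"hand":1,"slide":[-10.8,-41,14],"yaw":0.29}]'
```

```text
time_s: 12.48
tcp_pos: [0.3866, -0.0254, 0.2196]
ee_rot: [[-0.146, -0.989, -0.0], [-0.989, 0.146, 0.0], [-0.0, 0.0, -1.0]]
wrist_force: [1.3, 0.1, -2.8]
gripper_width: 0.577
```

```bash
python3 -m inch '[{"hand":1,"slide":[0,-6,0],"yaw":0},{"hand":1,"slide":[0,-12,0],"yaw":0},{"hand":1,"slide":[0,-18,0],"yaw":0},{"hand":1,"slide":[0,-24,0],"yaw":0},{"hand":1,"slide":[3,-29,0],"yaw":0},{"hand":1,"slide":[7,-33,0],"yaw":0},{"hand":1,"slide":[10.5,-34.5,-3],"yaw":0},{"hand":1,"slide":[10.5,-34.5,-6],"yaw":0},{"hand":1,"slide":[10.5,-34.5,-6],"yaw":0},{"hand":1,"slide":[10.5,-34.5,-6],"yaw":0}]'
```

```text
time_s: 13.72
tcp_pos: [0.4927, -0.3687, 0.1606]
ee_rot: [[-0.146, -0.989, 0.001], [-0.989, 0.146, -0.001], [0.001, -0.001, -1.0]]
wrist_force: [-0.3, 0.2, -1.9]
gripper_width: 0.58
```

```bash
python3 -m inch '[{"hand":1,"slide":[0,0.25,-2],"yaw":0},{"hand":1,"slide":[0,0.25,-3.6],"yaw":0},{"hand":1,"slide":[0,0.25,-4.4],"yaw":0},{"hand":1,"slide":[0,0.25,-4.7],"yaw":0},{"hand":1,"slide":[0,0.25,-4.9],"yaw":0},{"hand":1,"slide":[0,0.25,-4.95],"yaw":0},{"hand":1,"slide":[0,0.25,-4.95],"yaw":0}]'
```

```text
time_s: 14.6
tcp_pos: [0.4927, -0.3663, 0.1123]
ee_rot: [[-0.146, -0.989, 0.001], [-0.989, 0.146, -0.001], [0.001, -0.001, -1.0]]
wrist_force: [-1.9, 2.3, 6.0]
gripper_width: 0.577
```

```bash
python3 -m inch '[{"hand":0,"slide":[0,0,0],"yaw":0},{"hand":0,"slide":[0,0,0],"yaw":0},{"hand":0,"slide":[0,0,0],"yaw":0},{"hand":0,"slide":[0,0,3],"yaw":0},{"hand":0,"slide":[0,0,8],"yaw":0},{"hand":0,"slide":[-2,3,12],"yaw":0},{"hand":0,"slide":[-6,8,13],"yaw":0},{"hand":0,"slide":[-10,13,13],"yaw":0},{"hand":0,"slide":[-10.8,19,13],"yaw":0.1},{"hand":0,"slide":[-10.8,25,13],"yaw":0.23}]'
```

```text
time_s: 15.85
tcp_pos: [0.3835, -0.1149, 0.2407]
ee_rot: [[0.086, -0.996, 0.002], [-0.996, -0.086, 0.0], [0.0, -0.002, -1.0]]
wrist_force: [1.5, 1.1, 0.5]
gripper_width: 1.0
```

```bash
python3 -m inch '[{"hand":0,"slide":[0,6,0],"yaw":0},{"hand":0,"slide":[0,12,0],"yaw":0},{"hand":0,"slide":[0,18,0],"yaw":0},{"hand":0,"slide":[0,24,0],"yaw":0},{"hand":0,"slide":[0,30,0],"yaw":0},{"hand":0,"slide":[0,36,0],"yaw":0},{"hand":0,"slide":[0,41.5,0],"yaw":0},{"hand":0,"slide":[5,42.7,0],"yaw":0},{"hand":0,"slide":[10,42.7,0],"yaw":0},{"hand":0,"slide":[16,42.7,0],"yaw":0}]'
python3 - <<'E'
from meas import *
t=capture("top"); s=capture("side"); cv2.imwrite("pics/t4.png",t); cv2.imwrite("pics/s4.png",s)
a=cv2.resize(t[150:240,310:400],(400,400)); b=cv2.resize(s[130:270,150:290],(400,400)); cv2.imwrite("pics/v4.png",np.hstack([a,b]))
print(sense()["tcp_pos"])
g=cv2.cvtColor(t,cv2.COLOR_BGR2GRAY)[185:220,358:398]; g=cv2.resize(g,None,fx=4,fy=4,interpolation=cv2.INTER_CUBIC)
u,v=proj("top",(.492,-.365,.082)); print(u,v); print(cv2.cvtColor(t,cv2.COLOR_BGR2GRAY)[int(v),360:398])
m=cv2.morphologyEx(((g>125)&(g<185)).astype(np.uint8),cv2.MORPH_OPEN,np.ones((21,21),np.uint8))
k=max(cv2.findContours(m,0,1)[0],key=cv2.contourArea)[:,0]; k=(k+.5)/4-.5+[358,185]; print(rect(world("top",k,.082)))
E
```

```text
time_s: 17.1
tcp_pos: [0.5457, 0.3117, 0.2402]
ee_rot: [[0.085, -0.996, 0.0], [-0.996, -0.085, 0.0], [-0.0, -0.0, -1.0]]
wrist_force: [-0.5, 1.3, 0.6]
gripper_width: 1.002
[0.54897139 0.31080122 0.23842186]
378.87197626384847 200.99710853568536
[ 60  52  62 102 117 106  54  95 123  70  58  58  51 120 147 141 136 137
 136 135 138 139 135 137 189 186  87  33 176 213 211 210 211 205 202 205
 202 201]Traceback (most recent call last):
  File "<stdin>", line 8, in <module>
ValueError: max() iterable argument is empty
```

View pics/v4.png

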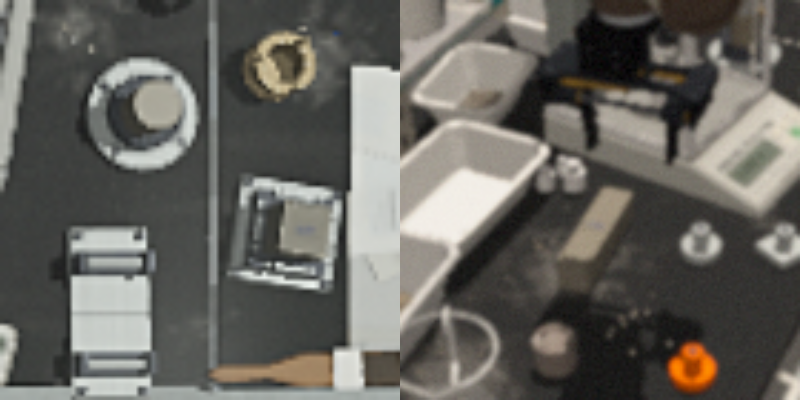

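Picture 8: cube sits inside the bars, top at (308,228). The gripper is over the prism side, and the white tray behind it may be close to the gripper's body, so I'll triangulate its rim and check the cube.

```bash
python3 - <<'E'
from meas import *
def tri(a,b):
    o1,d1=ray("top",*a); o2,d2=ray("side",*b); A=np.c_[d1,-d2]; s=np.linalg.lstsq(A,o2-o1,rcond=None)[0]; p,q=o1+s[0]*d1,o2+s[1]*d2; return (p+q)/2,np.linalg.norm(p-q)
capture("top")
print(tri((251.5,144.6),(201.8,182.5)))
t=cv2.imread("pics/t4.png"); g=cv2.resize(cv2.cvtColor(t,cv2.COLOR_BGR2GRAY)[185:220,365:398],None,fx=4,fy=4,interpolation=cv2.INTER_CUBIC)
m=cv2.morphologyEx(((g>120)&(g<165)).astype(np.uint8),cv2.MORPH_OPEN,np.ones((21,21),np.uint8))
cs=cv2.findContours(m,0,1)[0]
for k in cs:
    k=k[:,0]; k=(k+.5)/4-.5+[365,185]; print(rect(world("top",k,.082)))
cv2.imwrite("pics/t4c.png",cv2.resize(t[120:185,190:270],(800,650)[:2]) )
E
```

```text
(array([0.73527369, 0.18735163, 0.0488614 ]), np.float64(2.2372673833091405e-05))
c=(0.4797,-0.3709) size 25.9x21.5 long-axis -89.2deg
c=(0.5044,-0.3641) size 35.9x23.7 long-axis -89.1deg
```

```bash
python3 -m inch '[{"hand":0,"slide":[3,-0.9,-4],"yaw":0},{"hand":0,"slide":[6.5,-0.9,-8],"yaw":0},{"hand":0,"slide":[6.5,-0.9,-8],"yaw":0},{"hand":0,"slide":[6.5,-0.9,-8],"yaw":0}]'
```

```text
time_s: 17.75
tcp_pos: [0.609, 0.3022, 0.1611]
ee_rot: [[0.084, -0.996, 0.001], [-0.996, -0.084, 0.0], [-0.0, -0.001, -1.0]]
wrist_force: [-0.5, -0.1, 0.4]
gripper_width: 1.004
```

Target (0.6145, 0.3015), TCP z 0.081.

```bash
python3 -m inch '[{"hand":0,"slide":[0.5,-0.1,-4],"yaw":0},{"hand":0,"slide":[0.5,-0.1,-7],"yaw":0},{"hand":0,"slide":[0.5,-0.1,-8],"yaw":0},{"hand":0,"slide":[0.5,-0.1,-8],"yaw":0},{"hand":1,"slide":[0.5,-0.1,-8],"yaw":0},{"hand":1,"slide":[0.5,-0.1,-8],"yaw":0},{"hand":1,"slide":[0.5,-0.1,-8],"yaw":0},{"hand":1,"slide":[0.5,-0.1,-8],"yaw":0},{"hand":1,"slide":[0.5,-0.1,-8],"yaw":0},{"hand":1,"slide":[0.5,-0.1,-8],"yaw":0}]'
```

```text
time_s: 19.0
tcp_pos: [0.6132, 0.3005, 0.08]
ee_rot: [[0.083, -0.997, -0.003], [-0.997, -0.083, -0.002], [0.001, 0.004, -1.0]]
wrist_force: [-5.3, -0.6, 3.8]
gripper_width: 0.463
```

```bash
python3 -m inch '[{"hand":1,"slide":[0,0,1.5],"yaw":0},{"hand":1,"slide":[0,0,6],"yaw":0},{"hand":1,"slide":[-2,1,11],"yaw":0},{"hand":1,"slide":[-7,1,14],"yaw":0},{"hand":1,"slide":[-12.5,1,14],"yaw":-0.1},{"hand":1,"slide":[-18,1,14],"yaw":-0.25},{"hand":1,"slide":[-22.8,-1,14],"yaw":-0.4},{"hand":1,"slide":[-22.8,-6,14],"yaw":-0.57},{"hand":1,"slide":[-22.8,-11.5,14],"yaw":-0.74},{"hand":1,"slide":[-22.8,-17,14],"yaw":-0.91}]'
```

```text
time_s: 20.25
tcp_pos: [0.3859, 0.1294, 0.2205]
ee_rot: [[-0.739, -0.674, 0.001], [-0.674, 0.739, 0.001], [-0.001, -0.0, -1.0]]
wrist_force: [1.3, -0.7, -5.2]
gripper_width: 0.462
```

```bash
python3 -m inch '[{"hand":1,"slide":[0,-5,0],"yaw":-0.15},{"hand":1,"slide":[0,-10,0],"yaw":-0.3},{"hand":1,"slide":[0,-15,0],"yaw":-0.45},{"hand":1,"slide":[0,-20,0],"yaw":-0.6},{"hand":1,"slide":[0,-25,0],"yaw":-0.73},{"hand":1,"slide":[1,-30,0],"yaw":-0.73},{"hand":1,"slide":[2.5,-33.3,-2],"yaw":-0.73},{"hand":1,"slide":[2.5,-33.3,-4],"yaw":-0.73},{"hand":1,"slide":[2.5,-33.3,-4],"yaw":-0.73}]'
```

```text
time_s: 21.38
tcp_pos: [0.4098, -0.2024, 0.1787]
ee_rot: [[-1.0, -0.012, -0.005], [-0.012, 1.0, 0.001], [0.005, 0.001, -1.0]]
wrist_force: [-0.6, 0.3, -5.8]
gripper_width: 0.463
```

```bash
python3 - <<'E'
from meas import *
capture("top"); t=cv2.imread("pics/t4.png")
k=blob("top",t,335.5,221,14,150); w=world("top",k,.012); print(rect(w))
g=cv2.cvtColor(t,cv2.COLOR_BGR2GRAY); print("col",g[196:244,335]); print("row",g[208,320:350],g[231,320:350])
for v in (208.5,209,231.5,232): print(v,onz("top",335,v,.038))
E
```

```text
c=(0.4096,-0.1863) size 79.1x75.3 long-axis -89.3deg
col [ 67  64  65  64  52 145 202 206 204 211 162  95 188 170 114  67 202 208
 203 202 201 202 202 205 174 200 202 201 202 201 203 204 213 133  89 200
 177 102  89 214 202 200 211 132 168 164 162 172]
row [ 65  56  46  37  33  77  45  40 100 107 183 189 187 187 188 188 187 187
 188 186 192 200  38 107 152  64  71  74  75  74] [ 66  68  42  41  40  45  83  38  94 132 195 196 197 198 198 200 200 202
 199 202 203 206 170  66 114  95  83  86  87  88]
208.5 [ 0.45965566 -0.18297399  0.038     ]
209 [ 0.4574642  -0.18297146  0.038     ]
231.5 [ 0.35928506 -0.18302844  0.038     ]
232 [ 0.35711189 -0.1830335   0.038     ]
```

```bash
python3 -m inch '[{"hand":1,"slide":[-0.1,1.6,0],"yaw":0},{"hand":1,"slide":[-0.1,1.6,-2],"yaw":0},{"hand":1,"slide":[-0.1,1.6,-4],"yaw":0},{"hand":1,"slide":[-0.1,1.6,-5],"yaw":0},{"hand":1,"slide":[-0.1,1.6,-5],"yaw":0},{"hand":1,"slide":[-0.1,1.6,-5],"yaw":0}]'
python3 - <<'E'
from meas import *
s=capture("side"); u,v=map(int,proj("side",(.41,-.186,.06))); cv2.imwrite("pics/v5.png",cv2.resize(s[v-50:v+50,u-50:u+50],(500,500))); print(sense()["tcp_pos"],sense()["wrist_force"])
E
```

```text
time_s: 22.18
tcp_pos: [0.4113, -0.186, 0.1312]
ee_rot: [[-1.0, -0.015, 0.002], [-0.015, 1.0, -0.0], [-0.002, -0.0, -1.0]]
wrist_force: [0.6, 0.1, -6.2]
gripper_width: 0.462
[ 0.41124627 -0.18602481  0.13116463] [-0.52903146  0.68997104 -5.65488213]
```

View pics/v5.png

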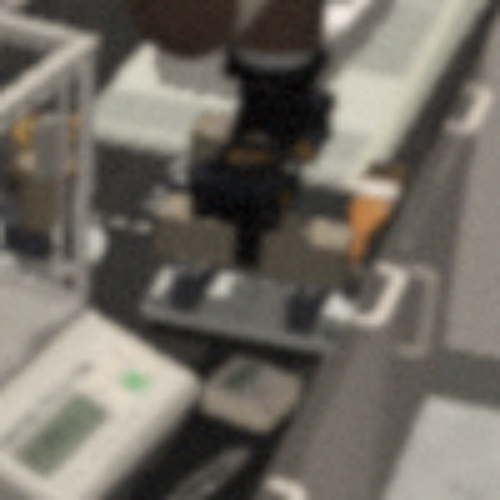

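Picture 9: the prism is held lengthwise over both saddles at about (250,245), just above the rollers. I'll lower it.

```bash
python3 -m inch '[{"hand":1,"slide":[-0.25,0,-0.5],"yaw":0},{"hand":1,"slide":[-0.25,0,-0.9],"yaw":0},{"hand":1,"slide":[-0.25,0,-1.2],"yaw":0},{"hand":1,"slide":[-0.25,0,-1.35],"yaw":0},{"hand":1,"slide":[-0.25,0,-1.35],"yaw":0}]'
```

```text
time_s: 22.85
tcp_pos: [0.4079, -0.1861, 0.1179]
ee_rot: [[-1.0, -0.014, -0.001], [-0.014, 1.0, -0.0], [0.001, -0.0, -1.0]]
wrist_force: [-3.5, 2.5, 5.9]
gripper_width: 0.463
```

```bash
python3 -m inch '[{"hand":0,"slide":[0,0,0],"yaw":0},{"hand":0,"slide":[0,0,0],"yaw":0},{"hand":0,"slide":[0,0,0],"yaw":0},{"hand":0,"slide":[0,0,3],"yaw":0},{"hand":0,"slide":[0,0,8],"yaw":0},{"hand":0,"slide":[0,3,12],"yaw":0.15},{"hand":0,"slide":[-1,8,12],"yaw":0.3},{"hand":0,"slide":[-2,13,12],"yaw":0.45},{"hand":0.4,"slide":[-2,18,12],"yaw":0.6},{"hand":0.4,"slide":[-2,23,12],"yaw":0.75}]'
```

```text
time_s: 24.1
tcp_pos: [0.3878, 0.0455, 0.2372]
ee_rot: [[-0.719, -0.695, 0.001], [-0.695, 0.719, 0.001], [-0.001, -0.001, -1.0]]
wrist_force: [0.4, -0.2, 0.7]
gripper_width: 0.853
```

```bash
python3 -m inch '[{"hand":0.4,"slide":[0,4,0],"yaw":0.15},{"hand":0.4,"slide":[0,8,0],"yaw":0.3},{"hand":0.4,"slide":[0,12,0],"yaw":0.45},{"hand":0.4,"slide":[0,16,-3],"yaw":0.6},{"hand":0.4,"slide":[0.5,17.2,-6],"yaw":0.75},{"hand":0.4,"slide":[0.5,17.2,-9],"yaw":0.9},{"hand":0.4,"slide":[0.5,17.2,-9],"yaw":0.98},{"hand":0.4,"slide":[0.5,17.2,-9],"yaw":0.98},{"hand":0.4,"slide":[0.5,17.2,-9],"yaw":0.98}]'
python3 - <<'E'
from meas import *
t=capture("top"); cv2.imwrite("pics/t6.png",t); cv2.imwrite("pics/v6.png",cv2.resize(t[150:240,310:400],(540,540)))
print(sense()["tcp_pos"])
E
```

```text
time_s: 25.22
tcp_pos: [0.3933, 0.2161, 0.1471]
ee_rot: [[0.171, -0.985, 0.001], [-0.985, -0.171, 0.001], [-0.001, -0.001, -1.0]]
wrist_force: [0.5, 0.1, -0.4]
gripper_width: 0.598
[0.39322039 0.21608584 0.1471823 ]
```

View pics/v6.png

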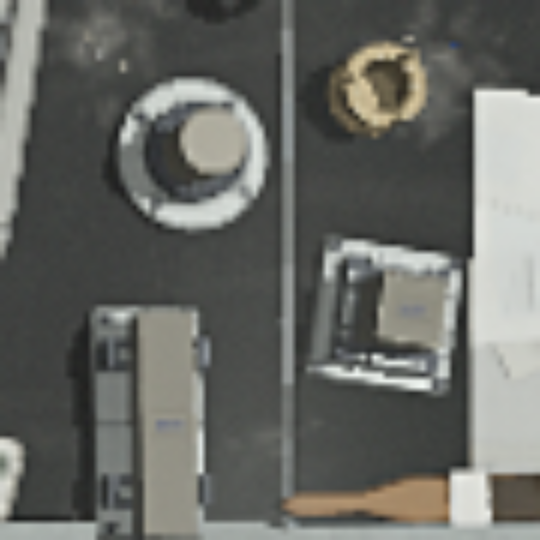

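Picture 10: the prism lies over both saddles at (167,425), cube and cylinder are in place, and the mould is undisturbed. I'll check the prism centre numerically and grip the square plate's stud.

```bash
python3 - <<'E'
from meas import *
capture("top"); t=cv2.imread("pics/t6.png")
g=cv2.resize(cv2.cvtColor(t,cv2.COLOR_BGR2GRAY)[195:242,320:352],None,fx=4,fy=4,interpolation=cv2.INTER_CUBIC)
m=cv2.morphologyEx(((g>115)&(g<165)).astype(np.uint8),cv2.MORPH_OPEN,np.ones((17,17),np.uint8))
k=max(cv2.findContours(m,0,1)[0],key=cv2.contourArea)[:,0]; k=(k+.5)/4-.5+[320,195]; print(rect(world("top",k,.078)))
print(cv2.cvtColor(t,cv2.COLOR_BGR2GRAY)[215,322:348], [proj("top",(.41,-.186+d,.078)) for d in(.02,-.02)])
E
python3 -m inch '[{"hand":0.4,"slide":[0.05,0.05,-3],"yaw":0},{"hand":0.4,"slide":[0.05,0.05,-5],"yaw":0},{"hand":0.4,"slide":[0.05,0.05,-6],"yaw":0},{"hand":0.4,"slide":[0.05,0.05,-6],"yaw":0},{"hand":1,"slide":[0.05,0.05,-6],"yaw":0},{"hand":1,"slide":[0.05,0.05,-6],"yaw":0},{"hand":1,"slide":[0.05,0.05,-6],"yaw":0},{"hand":1,"slide":[0.05,0.05,-6],"yaw":0},{"hand":1,"slide":[0.05,0.05,-6],"yaw":0},{"hand":1,"slide":[0.05,0.05,-6],"yaw":0}]'
```

```text
c=(0.4096,-0.1856) size 161.2x37.9 long-axis 1.3deg
[ 49  35  37  60 120 122 120 119 125  98  49 125 149 146 145 146 143 144
 144 141 169 187  62  75  77  80] [(np.float64(332.9902791783984), np.float64(219.53633080518767)), (np.float64(342.27571038619857), np.float64(219.662611802107))]
time_s: 26.58
tcp_pos: [0.3938, 0.2167, 0.0871]
ee_rot: [[0.172, -0.985, 0.001], [-0.985, -0.172, 0.001], [-0.001, -0.001, -1.0]]
wrist_force: [-0.1, 0.6, 2.7]
gripper_width: 0.246
```

```bash
python3 -m inch '[{"hand":1,"slide":[0,0,2],"yaw":0},{"hand":1,"slide":[0,0,7],"yaw":0},{"hand":1,"slide":[0,-3,12],"yaw":0},{"hand":1,"slide":[0,-8,15],"yaw":0.05},{"hand":1,"slide":[0,-13.5,15.5],"yaw":0.1},{"hand":1,"slide":[0,-19,15.5],"yaw":0.18},{"hand":1,"slide":[0,-24.5,15.5],"yaw":0.24},{"hand":1,"slide":[0,-30,15.5],"yaw":0.3},{"hand":1,"slide":[0,-35.5,15.5],"yaw":0.36},{"hand":1,"slide":[0,-41,15.5],"yaw":0.36}]'
```

```text
time_s: 27.82
tcp_pos: [0.3922, -0.1951, 0.2407]
ee_rot: [[0.508, -0.861, -0.002], [-0.861, -0.508, 0.001], [-0.002, 0.001, -1.0]]
wrist_force: [0.4, 1.2, -3.5]
gripper_width: 0.243
```

```bash
python3 -m inch '[{"hand":1,"slide":[2,-5,0],"yaw":0},{"hand":1,"slide":[5,-10,0],"yaw":0},{"hand":1,"slide":[8,-14,0],"yaw":0},{"hand":1,"slide":[9.8,-17,0],"yaw":0},{"hand":1,"slide":[9.8,-17,-2],"yaw":0},{"hand":1,"slide":[9.8,-17,-4],"yaw":0},{"hand":1,"slide":[9.8,-17,-4],"yaw":0},{"hand":1,"slide":[9.8,-17,-4],"yaw":0}]'
```

```text
time_s: 28.82
tcp_pos: [0.4916, -0.3636, 0.2018]
ee_rot: [[0.508, -0.861, -0.0], [-0.861, -0.508, -0.0], [-0.0, 0.0, -1.0]]
wrist_force: [1.0, -1.2, -3.2]
gripper_width: 0.24
```

Contact expected at TCP z 0.169 (−3.3 cm).

```bash
python3 -m inch '[{"hand":1,"slide":[0.1,-0.15,-1.5],"yaw":0},{"hand":1,"slide":[0.1,-0.15,-2.5],"yaw":0},{"hand":1,"slide":[0.1,-0.15,-2.9],"yaw":0},{"hand":1,"slide":[0.1,-0.15,-3.1],"yaw":0},{"hand":1,"slide":[0.1,-0.15,-3.25],"yaw":0},{"hand":1,"slide":[0.1,-0.15,-3.33],"yaw":0},{"hand":1,"slide":[0.1,-0.15,-3.33],"yaw":0}]'
```

```text
time_s: 29.7
tcp_pos: [0.4926, -0.3652, 0.1697]
ee_rot: [[0.508, -0.861, 0.001], [-0.861, -0.508, -0.001], [0.001, -0.0, -1.0]]
wrist_force: [-2.7, 2.1, 5.3]
gripper_width: 0.247
```

```bash
python3 -m inch '[{"hand":0,"slide":[0,0,0],"yaw":0},{"hand":0,"slide":[0,0,0],"yaw":0},{"hand":0,"slide":[0,0,2],"yaw":0},{"hand":0,"slide":[0,0,5],"yaw":0},{"hand":0,"slide":[-3,4,8],"yaw":0},{"hand":0.4,"slide":[-6,9,8],"yaw":0},{"hand":0.4,"slide":[-9,14,8],"yaw":0},{"hand":0.4,"slide":[-10.5,19.5,8],"yaw":0},{"hand":0.4,"slide":[-10.5,25,8],"yaw":0},{"hand":0.4,"slide":[-10.5,31,8],"yaw":0}]'
```

```text
time_s: 30.95
tcp_pos: [0.3875, -0.0536, 0.2489]
ee_rot: [[0.507, -0.862, 0.002], [-0.862, -0.507, 0.0], [0.001, -0.002, -1.0]]
wrist_force: [0.9, -0.1, 0.2]
gripper_width: 0.603
```

```bash
python3 -m inch '[{"hand":0.4,"slide":[0,6,0],"yaw":0},{"hand":0.4,"slide":[0,12,0],"yaw":0},{"hand":0.4,"slide":[0,18,0],"yaw":0},{"hand":0.4,"slide":[0,24,0],"yaw":0},{"hand":0.4,"slide":[0,30,-2],"yaw":0},{"hand":0.4,"slide":[4,31,-5],"yaw":0},{"hand":0.4,"slide":[9,31,-9],"yaw":0},{"hand":0.4,"slide":[10,31,-10],"yaw":0},{"hand":0.4,"slide":[10,31,-10],"yaw":0}]'
python3 - <<'E'
from meas import *
t=capture("top"); s=capture("side"); cv2.imwrite("pics/t7.png",t)
u,v=map(int,proj("side",(.49,.254,.04)))
cv2.imwrite("pics/v7.png",np.hstack([cv2.resize(t[160:230,330:400],(400,400)),cv2.resize(s[v-35:v+35,u-35:u+35],(400,400))]))
print(sense()["tcp_pos"])
E
```

```text
time_s: 32.08
tcp_pos: [0.4876, 0.2544, 0.1473]
ee_rot: [[0.507, -0.862, -0.002], [-0.862, -0.507, -0.002], [0.001, 0.002, -1.0]]
wrist_force: [-0.5, 0.2, -0.5]
gripper_width: 0.598
[0.48720269 0.25485206 0.14940662]
```

View pics/v7.png

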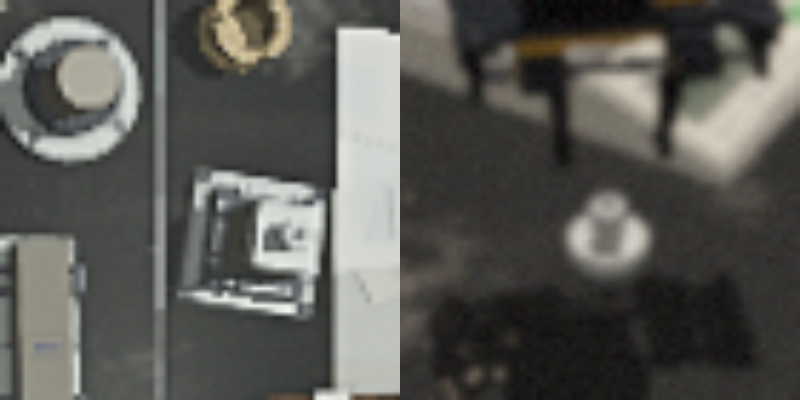

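Picture 11: the square plate lies square on the cube, stud up at (285,232). The fingers straddle the steel round plate's stud (side view, 607,205).

```bash
python3 -m inch '[{"hand":0.4,"slide":[0.15,-0.05,-3],"yaw":0},{"hand":0.4,"slide":[0.15,-0.05,-5],"yaw":0},{"hand":0.4,"slide":[0.15,-0.05,-6.1],"yaw":0},{"hand":0.4,"slide":[0.15,-0.05,-6.1],"yaw":0},{"hand":1,"slide":[0.15,-0.05,-6.1],"yaw":0},{"hand":1,"slide":[0.15,-0.05,-6.1],"yaw":0},{"hand":1,"slide":[0.15,-0.05,-6.1],"yaw":0},{"hand":1,"slide":[0.15,-0.05,-6.1],"yaw":0},{"hand":1,"slide":[0.15,-0.05,-6.1],"yaw":0},{"hand":1,"slide":[0.15,-0.05,-6.1],"yaw":0}]'
```

```text
time_s: 33.42
tcp_pos: [0.4894, 0.2547, 0.0878]
ee_rot: [[0.508, -0.861, 0.001], [-0.861, -0.508, 0.001], [-0.0, -0.001, -1.0]]
wrist_force: [0.8, 0.3, 2.2]
gripper_width: 0.243
```

```bash
python3 -m inch '[{"hand":1,"slide":[0,0,2],"yaw":0},{"hand":1,"slide":[0,0,7],"yaw":0},{"hand":1,"slide":[-3,0,12],"yaw":0},{"hand":1,"slide":[-7,0,15],"yaw":0},{"hand":1,"slide":[-10.3,-3,16],"yaw":0},{"hand":1,"slide":[-10.3,-8.5,16],"yaw":0},{"hand":1,"slide":[-10.3,-14,16],"yaw":0},{"hand":1,"slide":[-10.3,-19.5,16],"yaw":0},{"hand":1,"slide":[-10.3,-25,16],"yaw":0},{"hand":1,"slide":[-10.3,-31,16],"yaw":0}]'
```

```text
time_s: 34.67
tcp_pos: [0.3849, -0.0572, 0.247]
ee_rot: [[0.509, -0.861, -0.001], [-0.861, -0.509, 0.0], [-0.001, 0.001, -1.0]]
wrist_force: [1.5, 0.8, -2.5]
gripper_width: 0.242
```

```bash
python3 -m inch '[{"hand":1,"slide":[0,-6,0],"yaw":0},{"hand":1,"slide":[0,-12,0],"yaw":0},{"hand":1,"slide":[2,-16,0],"yaw":0},{"hand":1,"slide":[7,-16,0],"yaw":0},{"hand":1,"slide":[12,-16,0],"yaw":0},{"hand":1,"slide":[17.5,-16,0],"yaw":0},{"hand":1,"slide":[22.3,-16,-1],"yaw":0},{"hand":1,"slide":[22.3,-16,-3],"yaw":0},{"hand":1,"slide":[22.3,-16,-3],"yaw":0},{"hand":1,"slide":[22.3,-16,-3],"yaw":0}]'
```

```text
time_s: 35.92
tcp_pos: [0.6086, -0.2157, 0.2177]
ee_rot: [[0.508, -0.861, -0.001], [-0.861, -0.508, -0.0], [-0.0, 0.001, -1.0]]
wrist_force: [0.1, 1.0, -1.3]
gripper_width: 0.241
```

Target (0.610, −0.2175), contact at z ≈ 0.180 (−3.8 cm).

```bash
python3 -m inch '[{"hand":1,"slide":[0.1,-0.15,-1.5],"yaw":0},{"hand":1,"slide":[0.1,-0.15,-2.8],"yaw":0},{"hand":1,"slide":[0.1,-0.15,-3.3],"yaw":0},{"hand":1,"slide":[0.1,-0.15,-3.55],"yaw":0},{"hand":1,"slide":[0.1,-0.15,-3.75],"yaw":0},{"hand":1,"slide":[0.1,-0.15,-3.83],"yaw":0},{"hand":1,"slide":[0.1,-0.15,-3.83],"yaw":0}]'
```

```text
time_s: 36.8
tcp_pos: [0.6102, -0.2171, 0.1798]
ee_rot: [[0.508, -0.861, 0.001], [-0.861, -0.508, -0.0], [0.001, -0.001, -1.0]]
wrist_force: [-1.7, -0.3, -0.9]
gripper_width: 0.247
```

```bash
python3 -m inch '[{"hand":1,"slide":[0,0,-0.08],"yaw":0},{"hand":1,"slide":[0,0,-0.1],"yaw":0},{"hand":1,"slide":[0,0,-0.1],"yaw":0}]'
```

```text
time_s: 37.17
tcp_pos: [0.6103, -0.2173, 0.1798]
ee_rot: [[0.509, -0.861, 0.002], [-0.861, -0.509, -0.001], [0.002, -0.001, -1.0]]
wrist_force: [-1.4, 0.6, 4.6]
gripper_width: 0.244
```

Seated. Release, lift, retreat, check.

```bash
python3 -m inch '[{"hand":0,"slide":[0,0,0],"yaw":0},{"hand":0,"slide":[0,0,0],"yaw":0},{"hand":0,"slide":[0,0,2],"yaw":0},{"hand":0,"slide":[0,0,6],"yaw":0},{"hand":0,"slide":[-4,0,9],"yaw":0},{"hand":0,"slide":[-9,0,9],"yaw":0},{"hand":0,"slide":[-15,0,9],"yaw":0},{"hand":0,"slide":[-20,3,9],"yaw":0},{"hand":0,"slide":[-22,8,9],"yaw":0},{"hand":0,"slide":[-22,14,9],"yaw":0}]'
python3 -m inch '[{"hand":0,"slide":[0,6,0],"yaw":0},{"hand":0,"slide":[0,12,0],"yaw":0},{"hand":0,"slide":[0,18,0],"yaw":0},{"hand":0,"slide":[0,24,0],"yaw":0},{"hand":0,"slide":[0,24,0],"yaw":0},{"hand":0,"slide":[0,24,0],"yaw":0}]'
python3 - <<'E'
from meas import *
t=capture("top"); s=capture("side"); cv2.imwrite("pics/t8.png",t); cv2.imwrite("pics/s8.png",s)
u,v=map(int,proj("side",(.5,-.25,.06)))
cv2.imwrite("pics/v8.png",np.hstack([cv2.resize(t[155:245,320:400],(400,450)),cv2.resize(s[v-45:v+45,u-40:u+40],(400,450))]))
g0=cv2.cvtColor(t,cv2.COLOR_BGR2GRAY)
for n,x0,x1,y0,y1,z,thr in (("rp",336,356,162,186,.106,185),("sp",370,393,188,214,.096,185)):
    g=cv2.resize(g0[y0:y1,x0:x1],None,fx=4,fy=4,interpolation=cv2.INTER_CUBIC)
    m=cv2.morphologyEx((g>thr).astype(np.uint8),cv2.MORPH_CLOSE,np.ones((21,21),np.uint8)); m=cv2.morphologyEx(m,cv2.MORPH_OPEN,np.ones((23,23),np.uint8))
    for k in cv2.findContours(m,0,1)[0]:
        k=(k[:,0]+.5)/4-.5+[x0,y0]; print(n,rect(world("top",k,z)))
print(sense()["tcp_pos"], sense()["time_s"])
E
```

```text
time_s: 38.42
tcp_pos: [0.3884, -0.0766, 0.2684]
ee_rot: [[0.506, -0.863, 0.001], [-0.863, -0.506, 0.0], [0.0, -0.001, -1.0]]
wrist_force: [1.4, -0.4, -0.5]
gripper_width: 0.997
time_s: 39.17
tcp_pos: [0.3897, 0.1628, 0.2678]
ee_rot: [[0.509, -0.861, -0.001], [-0.861, -0.509, -0.001], [0.0, 0.001, -1.0]]
wrist_force: [0.1, 0.4, 0.3]
gripper_width: 1.003
rp c=(0.6130,-0.2193) size 117.5x69.9 long-axis 27.1deg
sp c=(0.4934,-0.3701) size 113.4x99.5 long-axis -0.9deg
[0.38986295 0.16185116 0.26796483] 39.275
```

View pics/v8.png

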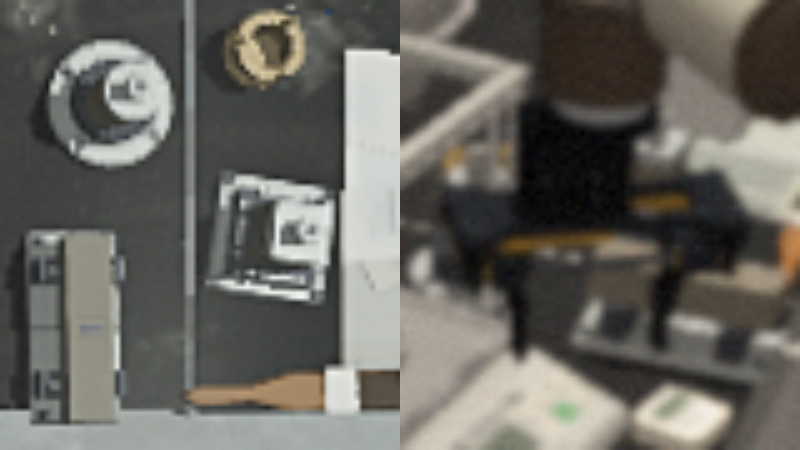

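Picture 12: everything is in place in the top view, with round plate middle at about (135,92), square plate (304,232) and prism (90,325). The arm blocks the side view, so I compare these pixels with projections and move aside for one side look.

```bash
python3 -m inch '[{"hand":0,"slide":[0,4,3],"yaw":0},{"hand":0,"slide":[0,9,6],"yaw":0},{"hand":0,"slide":[0,15,6],"yaw":0},{"hand":0,"slide":[0,21,6],"yaw":0},{"hand":0,"slide":[0,21,6],"yaw":0}]'
python3 - <<'E'
from meas import *
t=capture("top"); s=capture("side"); t0=cv2.imread("pics/top0.png")
f=lambda P:(lambda p:((p[0]-320)*5,(p[1]-155)*5))(proj("top",P))
print("rp pred",f((.61,-.2175,.106)),"sp pred",f((.4925,-.365,.096)))
print("rp",onz("top",347,173.4,.106),"sp",onz("top",380.8,201.4,.096))
for n,sl in(("drum",np.s_[172:194,170:192]),("mould",np.s_[150:180,360:388])): print(n,"mean diff",cv2.absdiff(t[sl],t0[sl]).mean())
u,v=map(int,proj("side",(.5,-.25,.06))); cv2.imwrite("pics/v9.png",cv2.resize(s[v-45:v+45,u-60:u+60],(800,600),interpolation=cv2.INTER_CUBIC))
E
```

```text
time_s: 39.9
tcp_pos: [0.3906, 0.3748, 0.3271]
ee_rot: [[0.509, -0.861, -0.001], [-0.861, -0.509, -0.001], [0.0, 0.001, -1.0]]
wrist_force: [0.1, 0.0, -0.0]
gripper_width: 0.998
rp pred (np.float64(131.0208485400895), np.float64(86.4967810307779)) sp pred (np.float64(299.5544703245062), np.float64(228.1305954329089))
rp [ 0.60534472 -0.22087486  0.106     ] sp [ 0.48924934 -0.36884787  0.096     ]
drum mean diff 2.3822314049586777
mould mean diff 2.169047619047619
```

View pics/v9.png

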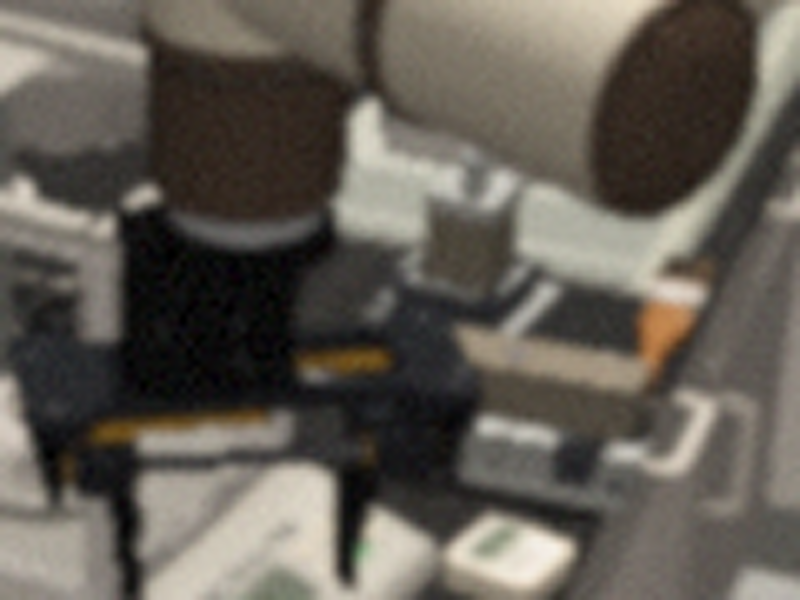

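Picture 13: the cube stands level with the plate on top, stud up at (470,180), and the prism lies level over the rollers at (560,370). The plate centres read from picture 12 agree with the targets within about 6 mm, or about 3 mm after allowing for the half-pixel shift in the resized crop. Drum and mould are unchanged, so I'm handing in.

```bash
python3 -c "
from station import finish_job; print(finish_job())"
```

```text
the job is handed in; nothing more can be done
None
```

I set all five parts in their jigs by gripping, lowering until the force reading showed contact, and then releasing. The job was handed in at about 40 s of the 141 s allowed. No verdict was reported.

**Placing:**
- **Prism:** by contour it sits within about 1 mm of the bending jig's centre and about 0.6° off its axis.
- **Cylinder:** about 2 mm off the cup centre by contour.
- **Cube:** about 1–2 mm off the platen centre. Its contour came out in two pieces, so this figure is rough.

**Bearing plates:** automatic contouring failed in the last check because both plates merged with the bright jig rims. The hand-read top-view centres differed from the targets by 5–6 mm. About half of that is a half-pixel shift in the resized crop, leaving roughly 3 mm against the 10 mm limit. Both looked level with studs up in the top view.

**Side view:** the cube with its plate and the prism looked level. The arm hid the cylinder and round plate, so those were confirmed from the top view and the seating force only.

**Bystanders:** the drum and mould areas looked the same as at the start.

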